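Lock a gel cassette upright in the casting stand

TASK

Open the casting stand by pulling its spring collar up and turning it until the clamp finger is out of the way and has dropped fully home in its side notch. Lift the flat gel cassette off its sloping rest and stand it upright on its long thin edge in the stand's bay, let go of it, then pull the collar up again, turn the finger back over the cassette and let it down so that it holds the cassette's top edge. Leave the bottles, vials and beaker around standing where they are.

Things in the scene. Friction and masses are not known exactly. Their poses are not given: they have to be found in the camera images.
- stand: Grey casting stand fixed to the bench; origin under the bay's centre, at bench height. Base 12 mm thick, x -50 to +50, y -65 to +119 mm. Upright clamp post at x 0, y +84 mm, radius up to 26 mm, its notched crown up to 82 mm above the bench. x points away from the robot at yaw 0.
- stand_bay (a point): Centre of the stand's bay floor, 14 mm above the bench; x across the bay, y along it toward the clamp post, z up. The bay is a channel 18 mm wide between walls 100 mm long and 30 mm above the bench, with lips that flare to 30 mm wide at 37 mm above the bench; low end stops at y = +-55 mm.
- collar_grip (a point): Spring collar on top of the post: dark knurled upright steel cylinder, 32 mm across, 98 to 138 mm above the bench (cap to 142) when down; grip round its sides. Point on its axis, 121 mm above the bench when down. Under it a hub of radius 26 mm and the flat clamp finger (14 mm wide, 90 to 98 mm above the bench), which points along this point's -y, lift and turn with it.
- finger_tip (a point): Underside of the clamp finger near its tip, 62 mm from the collar's axis, 90 mm above the bench when the collar is down.
- collar_lift (a joint): Collar pulled up, m: 0 down, limit 0.024. A spring pulls down 6 N at 0 and 0.3 N more per mm, plus 1.3 N weight. A ridge blocks turning from notch to notch until it is lifted over 12 mm: lift about 18 mm to turn. Let go between the notches it stays up at about 0.012. Down on the standing cassette, whose top is 94 mm above the bench, it reads about 0.004.
- collar_turn (a joint): Turn of the collar, rad, anticlockwise from above: about 0 = finger over the bay (locking notch; starts here), 1.22 = finger swung out to the bay's +x side (side notch). Limits -0.06 and 1.28; each notch leaves about 0.1 of play; friction is slight.
- cassette_center (a point): Flat gel cassette, grey plastic frame with clear window, 12 mm thick (this point's x), 100 mm long (y), 80 mm high (z), about 90 g; point at its centre. It leans on the rest, long edges level, its plane 60 degrees above horizontal; z points up the slope. Its top 27 mm stand free of the rest's ribs, and under the middle 70 mm of its length is open space.
- rest: White sloping rest fixed to the bench, base 100 x 110 x 12 mm; origin under the base's centre. Its slope rises toward its -x side (roughly toward the robot); two ribs, 8 mm wide, at y = +-42 mm carry the cassette, with a short lip at the cassette's lower edge on the +x side, so the cassette comes off straight up.
- oil_bottle: Bystander by the stand: slim bottle, 28 mm across, 70 mm high; origin under its foot, z up.
- squat_bottle: Bystander by the stand: bottle 34 mm across, 62 mm high; origin under its foot, z up.
- glass_beaker: Bystander by the stand: glass beaker, 56 mm across, 69 mm high; origin under its foot, z up.
- vial_a: Bystander by the stand: small vial 26 mm across, 46 mm high; origin under its foot, z up.
- vial_b: Bystander by the rest: small vial 26 mm across, 46 mm high; origin under its foot, z up.
- tall_bottle: Bystander by the rest: bottle 48 mm across, 98 mm high; origin under its foot, z up.

How it is judged (in metres and radians):
On the way, in this order (a step that is already met when the one before it is completed fails the run):
1. the finger is turned out and the collar is down in the side notch (value of joint collar_turn above 1.05 rad and value of joint collar_lift below 0.004 m), for 0.2 s.
2. with the finger out of the way, the cassette stands upright on its long edge on the bay's floor and is let go (value of joint collar_turn above 1.05 rad and angle between the z axis of cassette_center and the z axis of stand_bay, either way round below 0.1 rad and angle between the y axis of cassette_center and the y axis of stand_bay, either way round below 0.15 rad and horizontal distance between cassette_center and stand_bay below 0.012 m and z of cassette_center in the frame of stand_bay below 0.043 m and contact force between the fingers and cassette below 0.1 N), for 0.2 s.
At the end, for the whole second after the job is handed in: The cassette is at rest upright (within 0.1 rad) on the bay's floor, its centre within 12 mm of the bay's centre in plan and its length within 0.15 rad of the bay's; the collar is turned under 0.15 rad, lifted 1.5 to 7 mm, and the finger presses on the cassette with over 1.5 N (angle between the z axis of cassette_center and the z axis of stand_bay, either way round below 0.1 rad and angle between the y axis of cassette_center and the y axis of stand_bay, either way round below 0.15 rad and horizontal distance between cassette_center and stand_bay below 0.012 m and z of cassette_center in the frame of stand_bay between 0.036 and 0.043 m and value of joint collar_turn below 0.15 rad and value of joint collar_lift between 0.0015 and 0.007 m and contact force between collar_turn and cassette above 1.5 N and linear speed of cassette below 0.02 m/s); the robot touches nothing.
It fails at once if a bystander is shifted by more than 25 mm or knocked over (distance of any of oil_bottle, squat_bottle, glass_beaker, vial_a, vial_b, tall_bottle from where it was at the start of the episode above 0.025 m or angle between any of oil_bottle, squat_bottle, glass_beaker, vial_a, vial_b, tall_bottle's own z axis and vertical above 0.5 rad).
It also fails if it takes over 67 s, if anything falls off the work surface, if the arm or the gripper's body presses on something with over 40 N, if the wrist force passes 120 N, or if a joint passes its speed limit or range.

ROBOT

A 6-joint arm with a two-finger parallel gripper is mounted at the origin on a cart in front of the work surface, level with it; the furniture and walls round the work are solid. World frame = base frame: x ahead of the robot, y to its left, z up, the work surface at z = 0. Lengths are in mm, angles in rad, forces in N, time in s.
With the tool pointing down it reaches from about 275 to 750 mm from the base axis. Payload 10.2 kg.
Tool frame: the origin (TCP) lies midway between the tips of the shut fingers; the grasp point (between the pads) lies env.grip_depth behind it (env.grip_depth is the distance from the TCP to the grasp point, in mm); x points along the fingers, y is the direction in which the jaws open and shut, and the axes are right-handed (so a half turn about x gives the same grasp; the last joint's range is limited). The gripper opens to 88 mm and grips with 3 to 60 N. Pads are 18 mm wide; open, the fingers measure 123 mm over their backs; the gripper's body (75 mm by 187 mm) begins 45 mm behind the grasp point.
Start: joints at [-1.485, 0.313, 1.498, -0, 1.331, -0.223], TCP at [159.543, -500.177, 238.72] pointing down, gripper open.
Joint ranges: [-2.94, 2.94], [-0.97, 2.17], [0.19, 2.56], [-1.23, 4.37], [0.02, 3.11], [-2.88, 2.88]. Speed limits (rad/s): [2.39, 2.39, 3.01, 3.14, 3.14, 3.14].

INTERFACE

Orientations are given as a rotation vector (axis times angle).
In Python, from plant import status, viewer, close_job, env gives the robot as it stands.
- The arm moves only by the shell command python3 -m jog 'ROWS'. ROWS is JSON, one flat list of numbers, 5 for each row, row after row: the finger opening in cm, from 0 to 8.81, then the shift along the tool's x, y, z in cm, then the turn about the tool's x in degrees. A call has exactly 5 rows; each row is the pose to reach, as a shift and turn from the pose measured when the call began, along the tool's axes at that moment; what a row does not reach only later rows make up. A row lasts 1/8 s, in which the tool goes at most 62.5 mm and 10.7 degrees, less where a joint would pass 70% of its speed; a pose out of reach is approached as far as the arm can. A call with a gripper value outside its range is refused whole. The fingers move at their own pace and stop on an object; the grip force is fixed at half the most. Time passes only in rows, so rows that repeat a pose let the fingers close, or fill a call up. It gives the time, the measured TCP pose, the force and the opening at its end, in the units of the state.
- status.state(): the state, without advancing time (a new reading comes with each control period).
- viewer.grab_frame(name): name is "side" or "top" or "wrist"; returns a dict with "pixels" (420x560x3 uint8, blue, green, red), "z_map" (420x560 float32, mm along the optical axis (not along the pixel's ray), 0 where there is no reading), "camera_matrix" (3x3 intrinsics, pixels), "world_to_cam" (4x4, takes a point from world to camera coordinates); the wrist camera has in their place "hand_eye" (4x4, takes a point from camera to tool coordinates, whose origin is the TCP and whose axes are the tool frame's). Camera axes: x right, y down, z forward; pixel columns grow to the right and rows downward; lengths in mm; the calibration is good to about 2 mm. A picture is of the moment at which its call begins: read the wrist's pose just before it.
- close_job(): hands the job in, once; it reports no verdict.
The state is a dict: "clock": time; "joint_pos": joint angles; "qd": joint speeds; "joint_torque": joint torques, N m; "position": TCP position; "ee_rot": TCP orientation; "contact_force": force on the tool from outside, world axes, zero at the start; "moment": the same for the moment, N m; "grip_width": opening from 0.0 (shut) to 1.0 (fully open).
Only numpy, scipy, OpenCV 4.12 (cv2) and the standard library are available. Lean on these libraries where they do the work, as an engineer would, in place of code of your own. Each camera call takes 0.05 s, during which the arm holds its last target.

## Working session

There is one attempt and no reset: what is moved stays moved. The work goes in short steps, Python scripts to look and compute and a shell command to move; the robot and the scene stay as the last step left them, time stands still between calls to the robot, and variables do not carry over. Pictures are saved under pics/ and viewed, and the job is handed in when it is done.

```bash
ls; mkdir -p pics; python3 - <<'E'
from plant import status, viewer, env
import cv2
s=status.state(); print(s); print(env.grip_depth)
for n in ["side","top","wrist"]:
    f=viewer.grab_frame(n); cv2.imwrite(f"pics/{n}0.png",f["pixels"])
    print(n,f["camera_matrix"], f.get("world_to_cam",f.get("hand_eye")))
E
```

```text
pics
{'clock': 0.0, 'joint_pos': array([-1.48538122e+00,  3.13407216e-01,  1.49841516e+00,  2.28807002e-05,
        1.33100415e+00, -2.23408049e-01]), 'qd': array([-0.00059265,  0.00041703,  0.0002435 ,  0.00073806, -0.00038836,
       -0.0003903 ]), 'joint_torque': array([-5.48253793e-04, -4.02208507e+01, -2.52271324e+01,  6.94274646e-02,
        3.52177536e-02, -6.93009656e-05]), 'position': array([ 159.53598286, -499.92049992,  238.19121578]), 'ee_rot': array([ 2.05556001,  0.32120477, -2.05533694]), 'contact_force': array([ 0.03355857,  0.33048039, -0.61374155]), 'moment': array([ 0.01685667, -0.02753071,  0.0167544 ]), 'grip_width': 1.0023780972006233}
18.700000000000003
side [[535.53519845   0.         285.10701205]
 [  0.         535.53519845 208.36212248]
 [  0.           0.           1.        ]] [[ 9.30627429e-01 -3.65968016e-01 -1.12876980e-05 -4.95498355e+02]
 [-2.38078768e-01 -6.05391864e-01 -7.59486136e-01  2.18487633e+02]
 [ 2.77940801e-01  7.06801317e-01 -6.50523489e-01  1.32334323e+03]
 [ 0.00000000e+00  0.00000000e+00  0.00000000e+00  1.00000000e+00]]
top [[465.94781386   0.         283.88351811]
 [  0.         465.94781386 205.5427222 ]
 [  0.           0.           1.        ]] [[-3.03517823e-02 -9.99472570e-01 -1.15478190e-02  5.24586367e+01]
 [-9.97364958e-01  3.10453601e-02 -6.55692420e-02  5.44233486e+02]
 [ 6.58931650e-02  9.52724661e-03 -9.97781200e-01  1.20900994e+03]
 [ 0.00000000e+00  0.00000000e+00  0.00000000e+00  1.00000000e+00]]
wrist [[299.9219984    0.         277.69663382]
 [  0.         299.9219984  211.59887857]
 [  0.           0.           1.        ]] [[-6.92459950e-04 -3.09131696e-01  9.51018988e-01 -1.46123492e+02]
 [ 9.99999578e-01  3.60674281e-04  8.45362206e-04  1.73348394e-01]
 [-6.04336343e-04  9.51019171e-01  3.09131316e-01 -8.01340786e+01]
 [ 0.00000000e+00  0.00000000e+00  0.00000000e+00  1.00000000e+00]]
```

View pics/side0.png

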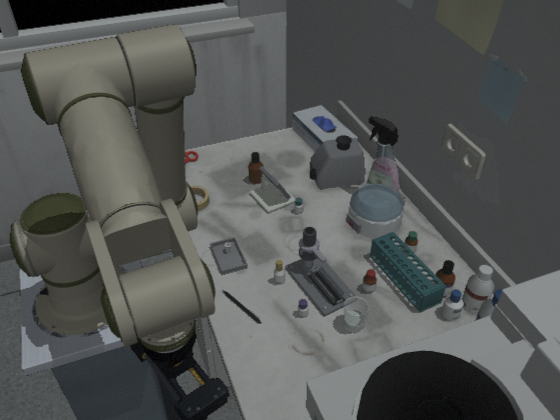

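View pics/top0.png

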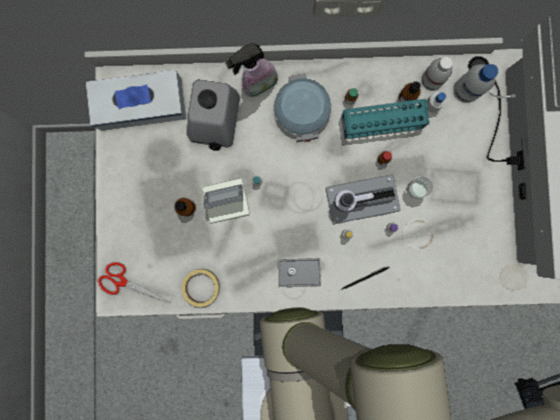

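View pics/wrist0.png

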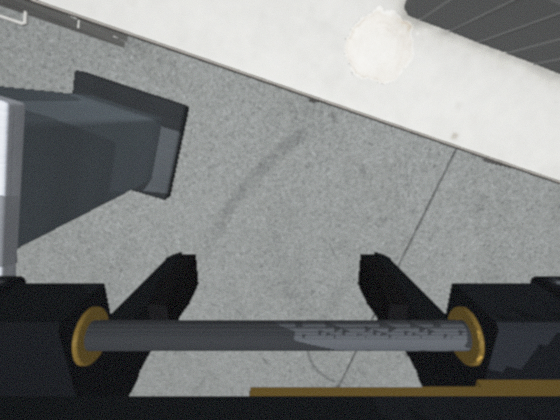

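```bash
cat > h.py <<'E'
import numpy as np, cv2
from scipy.spatial.transform import Rotation as R
from plant import status, viewer, env
def tcam(f,s=None):
    if "world_to_cam" in f: return np.linalg.inv(f["world_to_cam"])
    T=np.eye(4); T[:3,:3]=R.from_rotvec(s["ee_rot"]).as_matrix(); T[:3,3]=s["position"]
    return T@f["hand_eye"]
def ray(f,u,v,z,s=None):
    T=tcam(f,s); d=T[:3,:3]@np.linalg.inv(f["camera_matrix"])@np.array([u,v,1.]); o=T[:3,3]
    return o+d*(z-o[2])/d[2]
def cloud(f,s=None):
    T=tcam(f,s); v,u=np.mgrid[:420,:560]; z=f["z_map"].astype(float)
    K=f["camera_matrix"]
    p=np.stack([(u-K[0,2])/K[0,0]*z,(v-K[1,2])/K[1,1]*z,z],-1)
    P=p@T[:3,:3].T+T[:3,3]; P[z<=0]=np.nan
    return P
def crop(f,x0,y0,x1,y1,k,name):
    cv2.imwrite(name,cv2.resize(f["pixels"][y0:y1,x0:x1],None,fx=k,fy=k,interpolation=cv2.INTER_CUBIC))
def pose():
    s=status.state(); M=R.from_rotvec(s["ee_rot"]).as_matrix()
    return s,M
E
python3 - <<'E'
from h import *
f=viewer.grab_frame("top"); crop(f,160,130,460,300,2.6,"pics/topc.png")
P=cloud(f)
for n,(u,v) in dict(collar=(346,200),beaker=(417,190),tall=(184,207),vialb=(257,182),oil=(348,234),vp=(392,228),red=(385,157)).items():
    print(n,P[v,u].round(), f["z_map"][v,u])
f=viewer.grab_frame("side"); crop(f,200,130,440,360,2.5,"pics/sidec.png")
E
```

```text
collar [ 546. -113.  140.] 1103.8086
beaker [ 575. -314.   24.] 1220.0698
tall [545. 284.  88.] 1159.747
vialb [607. 103.  47.] 1203.5024
oil [ 466. -123.   73.] 1165.9755
vp [ 478. -240.   44.] 1194.1825
red [ 659. -226.   62.] 1188.6223
```

View pics/topc.png

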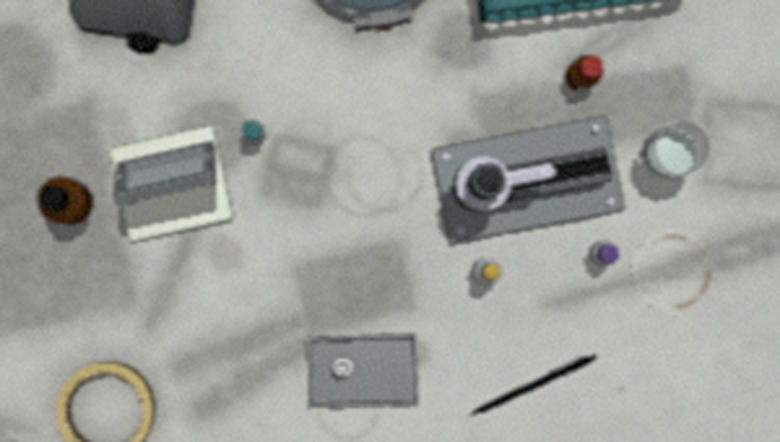

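View pics/sidec.png

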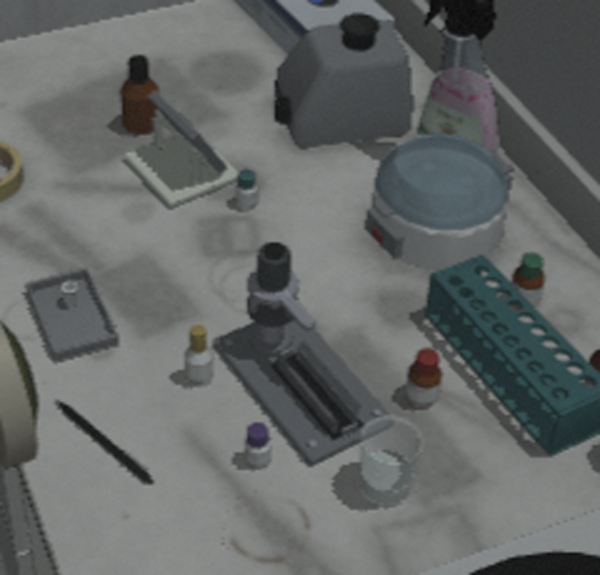

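```bash
python3 - <<'E'
from h import *
np.set_printoptions(linewidth=200,suppress=True)
f=viewer.grab_frame("top"); P=cloud(f)
# height maps
print("bench z", np.nanmedian(P[215:225,265:275,2]))
g=P[175:230:2,198:262:3]
print("rest z rows175.. cols198.."); print(g[...,2].round().astype(int))
h=P[170:230:2,320:425:3]; print("stand"); print(h[...,2].round().astype(int))
E
```

```text
bench z -1.1569132028440663
rest z rows175.. cols198..
[[                   0                   -3                    2                   -3                   -5                    3                    2                   -4                    3
                     0                    1                    0                    0                   -1                   -2                   -1                    0                   -2
                    -7                    1                   -1                    1]
 [                  -3                   -1                    2                   -1                   -1                    2                    0                   -1                   -2
                     1                    1                    0                   -4                   -2                    0                   -1                    1                   -3
                    -2                   46                   47                   -5]
 [                  -3                   -2                   -2                   -1                    0 
[... 11670 characters left out ...]
           0                    1                    0                    0                   -1                    0                    0
                    -3                    0                   -2                   -3                   -1                   -1                    0                    3                   -2
                    -3                   -3                   -1                   -1]]
stand
[[-4 -2  5 ... -4 -1  2]
 [-2 -1 -1 ... -1  3 -3]
 [-6  0  3 ... -1 -4 -1]
 ...
 [-2  1 -5 ...  5 -1  0]
 [ 1 -5 -1 ... -1 -1  4]
 [-1  7 -1 ...  4 -2  2]]<stdin>:7: RuntimeWarning: invalid value encountered in cast
<stdin>:8: RuntimeWarning: invalid value encountered in cast
```

```bash
cat > m.py <<'E'
from h import *
np.set_printoptions(linewidth=150,suppress=True,precision=2)
Ps=[cloud(viewer.grab_frame("top")) for _ in range(3)]; P=np.nanmean(Ps,0)
f=viewer.grab_frame("top")
def rect(mask,h):
    mask=cv2.morphologyEx(mask.astype(np.uint8),cv2.MORPH_OPEN,np.ones((3,3)))
    c=max(cv2.findContours(mask,0,1)[0],key=cv2.contourArea).reshape(-1,2)
    q=np.array([ray(f,*p,h)[:2] for p in c],np.float32)
    return q,cv2.minAreaRect(q)
m=np.zeros((420,560),bool)
m[170:230,320:405]=P[170:230,320:405,2]>6.5
m&=~((P[...,2]>70))|m
q,r=rect(m,12); print("stand base rect",r)
m2=np.zeros((420,560),bool); m2[178:226,198:250]=P[178:226,198:250,2]>6.5
q,r=rect(m2,12); print("rest rect",r)
# cassette
S=P[178:226,198:250].reshape(-1,3); S=S[(S[:,2]>32)&(S[:,2]<80)]
for _ in range(5):
    c=S.mean(0); n=np.linalg.svd(S-c)[2][2]; n*=np.sign(n[2]); d=(S-c)@n; S=S[abs(d)<5]
print("cass plane n",n,"c",c,"elev",np.degrees(np.arccos(n[2])),"yaw",np.degrees(np.arctan2(n[1],n[0])), len(S))
T=P[178:226,198:250].reshape(-1,3); T=T[T[:,2]>86]; print("top edge pts",len(T),T.mean(0)); 
t=cv2.minAreaRect(T[:,:2].astype(np.float32)); print(t)
# collar cap
C=P[185:215,325:365].reshape(-1,3); C=C[C[:,2]>125]; print("cap",len(C),C.mean(0),cv2.minEnclosingCircle(C[:,:2].astype(np.float32)))
F=P[180:215,325:390].reshape(-1,3); F=F[(F[:,2]>90)&(F[:,2]<104)]; print("finger+hub",len(F)); 
Fd=F[np.hypot(*(F[:,:2]-C.mean(0)[:2]).T)>30]; print(len(Fd),Fd.mean(0)-C.mean(0))
for n_,(u,v) in dict(beaker=(417,190),tall=(184,207),vialb=(257,182),oil=(348,234),vp=(392,228),red=(385,157)).items():
    W=P[v-20:v+20,u-20:u+20].reshape(-1,3); W=W[(W[:,2]>12)&(W[:,2]<110)]
    if n_=='red': W=W[W[:,2]<75]
    print(n_,np.median(W,0),W[:,:2].min(0),W[:,:2].max(0),np.nanpercentile(W[:,2],95))
E
python3 m.py
```

```text
stand base rect ((557.886962890625, -171.81124877929688), (99.48670959472656, 183.05006408691406), 9.122968673706055)
rest rect ((564.44482421875, 194.01275634765625), (99.60755920410156, 115.32666015625), 11.052861213684082)
cass plane n [0.84 0.16 0.51] c [579.27 192.13  54.94] elev 59.29612757108773 yaw 10.968019962132663 361
top edge pts 222 [555.48 186.8   91.69]
((555.9658203125, 187.14418029785156), (14.544289588928223, 99.7933578491211), 11.126564979553223)
cap 149 [ 548.66 -115.25  138.32] ((548.9398193359375, -115.56976318359375), 16.2886905670166)
finger+hub 282
91 [  8.19 -48.6  -41.19]
beaker [ 581.14 -320.87   27.56] [ 527.3  -343.31] [ 606.77 -262.37] 68.09289854220128
tall [547.13 286.48  63.05] [526.89 235.12] [593.91 316.4 ] 98.47492655938957
vialb [596.49 141.19  45.37] [555.98  93.43] [625.17 158.53] 92.05632004549501
oil [ 472.22 -121.16   35.04] [ 452.74 -182.51] [519.74 -87.62] 69.66445746925778
vp [ 485.21 -238.35   28.25] [ 469.85 -267.  ] [ 532.23 -195.8 ] 46.10489121598889
red [ 659.61 -227.13   42.51] [ 618.23 -250.5 ] [ 678.68 -214.76] 62.54547008636485
```

```bash
cat > goto.py <<'E'
# usage: goto.py x y z yaw_deg(jaw axis, mod 180) -> shift in cm and turn deg
import sys
from h import *
x,y,z,yaw=map(float,sys.argv[1:5])
s,M=pose()
d=M.T@(np.array([x,y,z])-s["position"])/10
cur=np.degrees(np.arctan2(M[1,1],M[0,1]))
t=-( (yaw-cur+90)%180-90)   # turn about tool x (down)
print("t",round(s["clock"],2),"pos",s["position"].round(1),"F",s["contact_force"].round(1),"grip",round(s["grip_width"],3))
print("axes x",M[:,0].round(3),"jaw yaw",round(cur,2),"q",s["joint_pos"].round(2))
print("shift cm",d.round(2),"turn",round(t,1))
E
python3 goto.py 549 -115.5 180 99
```

```text
t 0.5 pos [ 159.5 -500.2  238.7] F [ 0.1 -0.6  0.4] grip 1.003
axes x [-0.  0. -1.] jaw yaw -72.31 q [-1.49  0.31  1.5  -0.    1.33 -0.22]
shift cm [  5.87 -24.81 -48.79] turn 8.7
```

```bash
python3 -m jog '[8.8,0,-2.6,-5.1,0, 8.8,0,-5.2,-10.2,0, 8.8,0,-7.8,-15.3,0, 8.8,0,-10.4,-20.4,0, 8.8,0,-13,-25.5,0]'; python3 goto.py 549 -115.5 180 105
```

```text
clock: 1.12
position: [364.1, -297.4, 238.9]
ee_rot: [2.055, 0.319, -2.055]
contact_force: [0.3, -0.8, 0.8]
grip_width: 0.995
t 1.12 pos [ 364.1 -297.4  238.9] F [ 0.3 -0.8  0.8] grip 0.995
axes x [ 0. -0. -1.] jaw yaw -72.32 q [-0.93  0.19  1.65  0.    1.3   0.33]
shift cm [  5.89 -11.71 -23.14] turn 2.7
```

```bash
python3 -m jog '[8.8,0.5,-2.3,-4.6,0, 8.8,1.5,-4.6,-9.2,0, 8.8,3,-7,-14,0, 8.8,4.5,-9.4,-18.6,0, 8.8,5.9,-11.7,-23.1,0]'; python3 - <<'E'
from h import *
s,M=pose(); f=viewer.grab_frame("wrist"); cv2.imwrite("pics/w1.png",f["pixels"])
P=cloud(f,s); z=P[...,2]
m=(z>120)&(z<155); 
W=P[m]; W=W[np.hypot(W[:,0]-549,W[:,1]+115.5)<40]; print(len(W),W.mean(0) if len(W) else 0, W.min(0),W.max(0)); 
E
python3 goto.py 549 -115.5 104 105
```

```text
clock: 1.75
position: [549.7, -114.3, 179.4]
ee_rot: [2.055, 0.319, -2.054]
contact_force: [0.9, -0.3, 0.0]
grip_width: 1.001
1902 [ 552.3781545  -117.21442039  137.77241957] [ 533.44846708 -135.01091118  120.08432335] [ 565.72474483 -101.8534774   143.79575577]
t 1.8 pos [ 551.7 -110.3  177.4] F [-0.4  4.4 -3.1] grip 0.997
axes x [-0.001  0.002 -1.   ] jaw yaw -72.14 q [-0.41  0.45  1.47  0.    1.23  0.85]
shift cm [7.34 0.43 0.42] turn 2.9
```

View pics/w1.png

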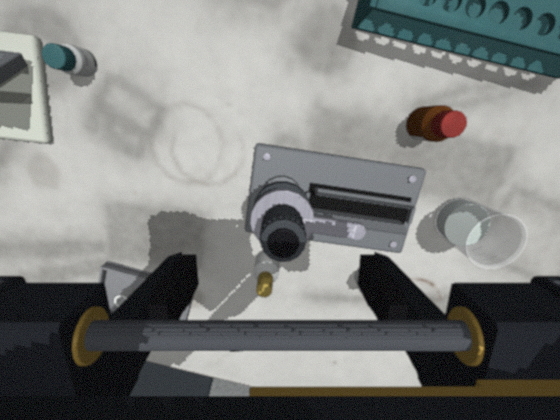

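```bash
python3 -m jog '[8.8,0,0.5,0.4,0, 8.8,1,0.5,0.4,0, 8.8,3,0.5,0.4,0, 8.8,5,0.5,0.4,0, 8.8,6.5,0.5,0.4,0]'; python3 goto.py 549 -115.5 104 105
```

```text
clock: 2.42
position: [548.7, -117.1, 111.6]
ee_rot: [2.055, 0.324, -2.056]
contact_force: [-0.1, -0.2, 0.9]
grip_width: 0.994
t 2.42 pos [ 548.7 -117.1  111.6] F [-0.1 -0.2  0.9] grip 0.994
axes x [-0.001  0.002 -1.   ] jaw yaw -72.24 q [-0.42  0.52  1.55  0.    1.08  0.84]
shift cm [ 0.76 -0.14 -0.07] turn 2.8
```

```bash
python3 -m jog '[8.8,0.7,-0.14,-0.07,0, 8.8,0.7,-0.14,-0.07,0, 4,0.7,-0.14,-0.07,0, 2.5,0.7,-0.14,-0.07,0, 2.5,0.7,-0.14,-0.07,0]';python3 -m jog '[2.5,0,0,0,0, 2.5,0,0,0,0, 2.5,0,0,0,0, 2.5,0,0,0,0, 2.5,0,0,0,0]'; python3 goto.py 549 -115.5 122 105
```

```text
clock: 3.05
position: [549.1, -115.5, 104.8]
ee_rot: [2.055, 0.323, -2.055]
contact_force: [-0.3, 0.9, -0.4]
grip_width: 0.683
clock: 3.68
position: [549.7, -117.3, 105.0]
ee_rot: [2.055, 0.319, -2.053]
contact_force: [2.7, -9.6, -2.7]
grip_width: 0.357
t 3.67 pos [ 549.7 -117.3  105. ] F [ 2.7 -9.6 -2.7] grip 0.357
axes x [ 0.001 -0.001 -1.   ] jaw yaw -72.26 q [-0.42  0.53  1.55 -0.    1.06  0.84]
shift cm [-1.7  -0.19  0.01] turn 2.7
```

```bash
python3 -m jog '[2.5,-0.5,0.05,0,0, 2.5,-1,0.05,0,0, 2.5,-1.5,0.05,0,0, 2.5,-1.9,0.05,0,0, 2.5,-1.9,0.05,0,0]'; python3 goto.py 549 -115.5 122 105
```

```text
clock: 4.3
position: [549.6, -117.7, 123.9]
ee_rot: [2.055, 0.319, -2.053]
contact_force: [3.6, -2.8, -12.8]
grip_width: 0.354
t 4.3 pos [ 549.6 -117.7  123.9] F [  3.6  -2.8 -12.8] grip 0.354
axes x [ 0.001 -0.001 -1.   ] jaw yaw -72.25 q [-0.42  0.5   1.53 -0.    1.1   0.84]
shift cm [ 0.19 -0.23 -0.01] turn 2.7
```

```bash
python3 -m jog '[2.5,0,0,0,-8, 2.5,0,0,0,-16, 2.5,0,0,0,-24, 2.5,0,0,0,-32, 2.5,0,0,0,-40]'; python3 goto.py 549 -115.5 122 178
```

```text
clock: 4.92
position: [549.2, -117.4, 123.4]
ee_rot: [1.607, 0.891, -1.608]
contact_force: [3.3, -0.6, -13.2]
grip_width: 0.355
t 4.92 pos [ 549.2 -117.4  123.4] F [  3.3  -0.6 -13.2] grip 0.355
axes x [-0. -0. -1.] jaw yaw -31.98 q [-0.42  0.51  1.53 -0.    1.1   0.14]
shift cm [ 0.14 -0.12 -0.14] turn -30.0
```

```bash
python3 -m jog '[2.5,0,0,0,-8, 2.5,0,0,0,-16, 2.5,0,0,0,-24, 2.5,0,0,0,-30, 2.5,0,0,0,-30]'; python3 goto.py 549 -115.5 122 178; python3 - <<'E'
from h import *
f=viewer.grab_frame("side"); crop(f,240,180,420,330,4,"pics/s2.png")
E
```

```text
clock: 5.55
position: [548.8, -117.2, 122.9]
ee_rot: [1.234, 1.194, -1.236]
contact_force: [2.7, -2.0, -12.7]
grip_width: 0.354
t 5.55 pos [ 548.8 -117.2  122.9] F [  2.7  -2.  -12.7] grip 0.354
axes x [-0.002 -0.    -1.   ] jaw yaw -2.02 q [-0.42  0.51  1.53 -0.    1.1  -0.38]
shift cm [ 0.09  0.01 -0.17] turn -0.0
```

View pics/s2.png

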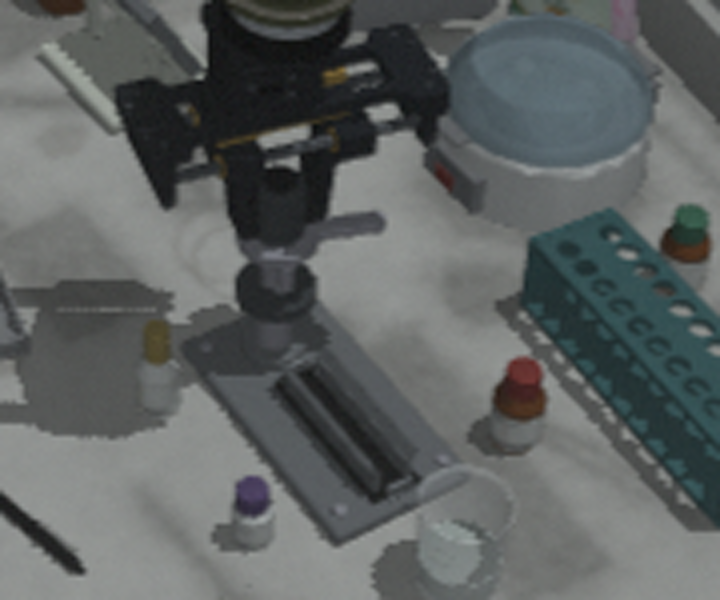

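```bash
python3 -m jog '[2.5,0.5,0,0,0, 2.5,1,0,0,0, 2.5,1.5,0,0,0, 2.5,1.75,0,0,0, 2.5,1.75,0,0,0]'; python3 goto.py 549 -115.5 105 178
```

```text
clock: 6.22
position: [548.9, -117.2, 105.6]
ee_rot: [1.235, 1.193, -1.237]
contact_force: [1.0, -0.1, -7.0]
grip_width: 0.354
t 6.22 pos [ 548.9 -117.2  105.6] F [ 1.  -0.1 -7. ] grip 0.354
axes x [-0.002 -0.    -1.   ] jaw yaw -2.1 q [-0.42  0.53  1.55 -0.    1.07 -0.38]
shift cm [ 0.06  0.01 -0.17] turn -0.1
```

```bash
python3 -m jog '[6,0,0,0,0, 8.8,0,0,0,0, 8.8,0,0,0,0, 8.8,-3,0,0,0, 8.8,-9,0,0,0]'; python3 goto.py 566 188.5 200 11
```

```text
clock: 6.85
position: [548.2, -116.9, 195.2]
ee_rot: [1.235, 1.197, -1.24]
contact_force: [-0.3, 0.7, 0.6]
grip_width: 0.896
t 6.85 pos [ 548.2 -116.9  195.2] F [-0.3  0.7  0.6] grip 0.896
axes x [-0.006  0.002 -1.   ] jaw yaw -2.1 q [-0.42  0.43  1.45 -0.    1.27 -0.38]
shift cm [ -0.44   0.66 -30.58] turn -13.1
```

```bash
python3 -m jog '[8.8,-2,0.2,-5,-2, 8.8,-4,0.4,-11,-5, 8.8,-5,0.5,-17,-8, 8.8,-5,0.6,-23,-11, 8.8,-5,0.6,-28,-13]'; python3 -m jog '[8.8,0,0,-2.2,0, 8.8,0,0,-2.2,0, 8.8,0,0,-2.2,0, 8.8,0,0,-2.2,0, 8.8,0,0,-2.2,0]'; python3 - <<'E'
from h import *
s,M=pose(); f=viewer.grab_frame("wrist"); cv2.imwrite("pics/w3.png",f["pixels"]); np.savez("w3.npz",P=cloud(f,s))
f=viewer.grab_frame("top"); crop(f,300,150,440,250,5,"pics/t3.png")
P=cloud(f); C=P[180:220,320:400].reshape(-1,3); 
D=C[C[:,2]>125]; print("cap",len(D),D.mean(0),np.percentile(D[:,2],50))
F=C[(C[:,2]>85)&(C[:,2]<110)]; F=F[np.hypot(F[:,0]-549,F[:,1]+115.6)>32]; print("finger",len(F),F.mean(0)-[549,-115.6,0])
E
python3 goto.py 566 188.5 200 11
```

```text
clock: 7.48
position: [564.5, 164.9, 246.1]
ee_rot: [1.066, 1.299, -1.068]
contact_force: [0.1, 0.2, 0.2]
grip_width: 0.999
clock: 8.1
position: [560.5, 185.7, 246.2]
ee_rot: [1.067, 1.298, -1.069]
contact_force: [0.0, -0.1, 0.1]
grip_width: 0.996
cap 148 [ 548.47775911 -115.29372742  138.33487677] 138.57155807899517
finger 46 [40.6892017  -7.87993339 96.84333931]
t 8.2 pos [560.4 186.  246.2] F [ 0.3 -0.7  1. ] grip 0.997
axes x [-0.005  0.002 -1.   ] jaw yaw 10.98 q [ 0.12  0.46  1.27  0.    1.42 -0.07]
shift cm [ 4.62  0.61 -0.12] turn -0.0
```

View pics/w3.png

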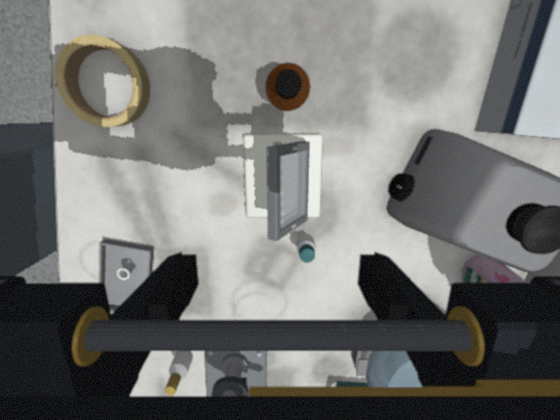

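View pics/t3.png

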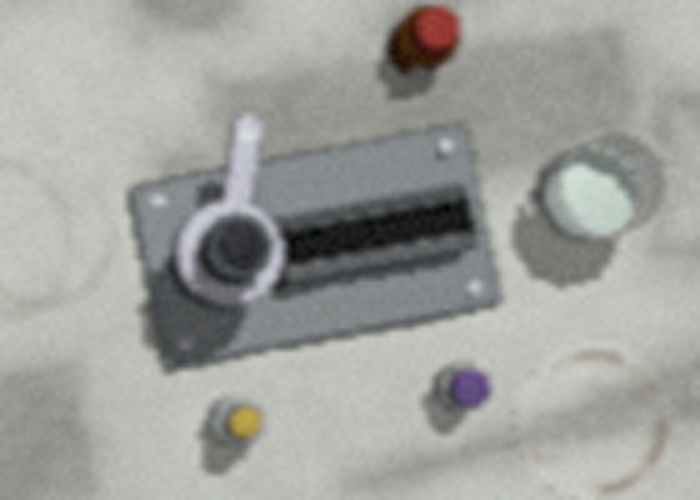

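```bash
python3 - <<'E'
from h import *
np.set_printoptions(suppress=True,precision=2)
P=np.load("w3.npz")["P"][120:245,240:330].reshape(-1,3)
print("base z",np.median(P[(P[:,2]>5)&(P[:,2]<20),2]))
S=P[(P[:,2]>28)&(P[:,2]<88)]
for _ in range(6):
    c=S.mean(0); n=np.linalg.svd(S-c)[2][2]; n*=np.sign(n[2]); d=(S-c)@n; S=S[abs(d)<(4)]
print("n",n,"c",c,"elev",np.degrees(np.arccos(n[2])),"yaw",np.degrees(np.arctan2(n[1],n[0])),len(S))
yaw=np.radians(11); ex=np.array([np.cos(yaw),np.sin(yaw),0]); ey=np.array([-np.sin(yaw),np.cos(yaw),0])
A=P[P[:,2]>25]; a=A@ex; b=A@ey
print("along y extent",np.percentile(b,[1,3,50,97,99]),"x extent",np.percentile(a,[1,3,97,99]),"z max",np.percentile(A[:,2],[97,99,99.7]))
T=A[A[:,2]>88]; print("top: x",np.percentile(T@ex,[2,50,98]),"y",np.percentile(T@ey,[1,50,99]),T[:,2].mean())
# profile
for lo in range(20,100,6):
    w=A[(A[:,2]>=lo)&(A[:,2]<lo+6)&(abs(b-np.median(b))<20)]
    if len(w): print(lo,len(w),np.percentile(w@ex,[5,50,95]))
E
```

```text
base z 11.991099944584562
n [0.84 0.17 0.51] c [577.37 191.02  57.65] elev 59.314532183773395 yaw 11.158056320624395 2449
along y extent [ -4.56  28.11  79.08 124.49 125.61] x extent [573.63 574.51 620.84 622.2 ] z max [94.8  95.38 95.93]
top: x [573.47 580.1  586.26] y [ 27.33  79.78 125.26] 92.38612457268941
26 69 [618.4  620.86 622.28]
32 130 [614.34 616.9  619.28]
38 91 [610.53 612.33 613.96]
44 87 [607.01 608.61 610.17]
50 90 [603.51 604.99 607.08]
56 95 [599.89 601.95 603.47]
62 107 [596.28 598.41 599.9 ]
68 104 [592.86 594.95 596.29]
74 110 [589.48 591.58 592.84]
80 102 [587.25 588.34 589.49]
86 205 [573.65 576.01 586.23]
92 285 [577.01 581.09 584.18]
```

```bash
python3 goto.py 561.6 187.1 66 11
```

```text
t 8.2 pos [560.4 186.  246.2] F [ 0.3 -0.7  1. ] grip 0.997
axes x [-0.005  0.002 -1.   ] jaw yaw 10.98 q [ 0.12  0.46  1.27  0.    1.42 -0.07]
shift cm [18.02  0.21 -0.03] turn -0.0
```

```bash
python3 -m jog '[8.8,4,0.1,0,0, 8.8,9,0.2,0,0, 8.8,14,0.2,0,0, 8.8,17.5,0.2,0,0, 8.8,18,0.2,0,0]'; python3 goto.py 561.6 187.1 66 11;  python3 -m jog '[6,0,0,0,0, 4,0,0,0,0, 3.6,0,0,0,0, 3.6,0,0,0,0, 3.6,0,0,0,0]'; python3 goto.py 561.6 187.1 66 11; python3 - <<'E'
from h import *
f=viewer.grab_frame("side"); crop(f,210,120,340,230,5,"pics/s4.png")
E
```

```text
clock: 8.82
position: [560.6, 186.5, 64.3]
ee_rot: [1.065, 1.301, -1.072]
contact_force: [-0.6, 0.6, 0.2]
grip_width: 1.0
t 8.82 pos [560.6 186.5  64.3] F [-0.6  0.6  0.2] grip 1.0
axes x [-0.009  0.001 -1.   ] jaw yaw 10.97 q [ 0.12  0.64  1.48  0.    1.03 -0.07]
shift cm [-0.17  0.11 -0.04] turn -0.0
clock: 9.45
position: [560.6, 186.5, 64.5]
ee_rot: [1.065, 1.301, -1.072]
contact_force: [0.1, -1.1, 0.2]
grip_width: 0.459
t 9.45 pos [560.6 186.5  64.5] F [ 0.1 -1.1  0.2] grip 0.459
axes x [-0.008  0.001 -1.   ] jaw yaw 10.97 q [ 0.12  0.64  1.48  0.    1.03 -0.07]
shift cm [-0.15  0.11 -0.04] turn -0.0
```

View pics/s4.png

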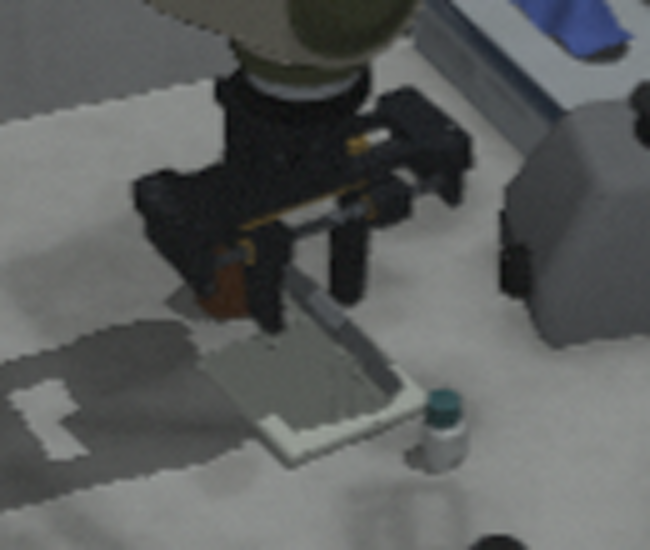

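```bash
python3 -m jog '[3.2,0,0.1,0,0, 2.9,0,0.4,0,0, 2.6,0,0.8,0,0, 2.3,0,1.2,0,0, 2.1,0,1.6,0,0]'; python3 goto.py 561.6 187.1 66 11; python3 - <<'E'
from h import *
f=viewer.grab_frame("side"); crop(f,210,120,340,230,5,"pics/s5.png")
E
```

```text
clock: 10.12
position: [576.9, 189.6, 64.7]
ee_rot: [1.065, 1.301, -1.071]
contact_force: [0.0, -0.2, 0.9]
grip_width: 0.238
t 10.12 pos [576.9 189.6  64.7] F [ 0.  -0.2  0.9] grip 0.238
axes x [-0.008  0.002 -1.   ] jaw yaw 10.97 q [ 0.12  0.67  1.42  0.    1.05 -0.07]
shift cm [-0.12 -1.55 -0.04] turn -0.0
```

View pics/s5.png

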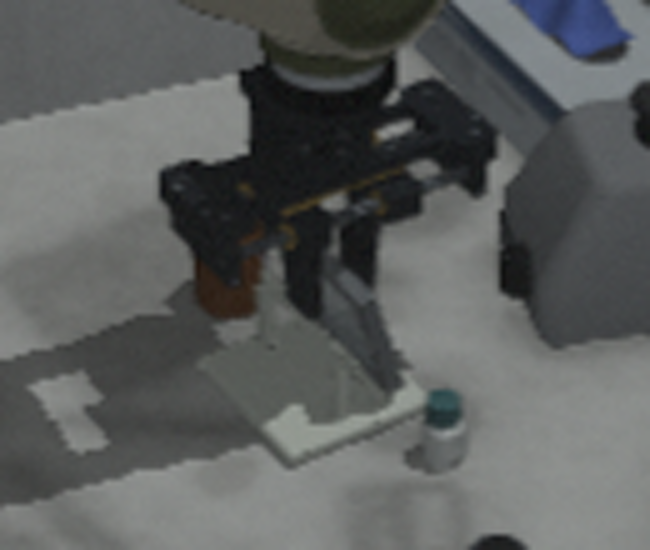

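```bash
python3 -m jog '[1.9,0,0.4,0,0, 1.7,0,0.8,0,0, 1.5,0,1.1,0,0, 1.0,0,1.35,0,0, 0.6,0,1.35,0,0]'; python3 -m jog '[0.6,0,0,0,0, 0.6,0,0,0,0, 0.6,-0.5,0,0,0, 0.6,-1.5,0,0,0, 0.6,-3,0,0,0]';python3 goto.py 561.6 187.1 66 11; python3 - <<'E'
from h import *
f=viewer.grab_frame("side"); crop(f,210,120,340,230,5,"pics/s6.png")
E
```

```text
clock: 10.8
position: [590.4, 192.2, 64.3]
ee_rot: [1.065, 1.301, -1.071]
contact_force: [0.9, -0.5, 0.5]
grip_width: 0.133
clock: 11.42
position: [590.5, 192.2, 95.1]
ee_rot: [1.065, 1.301, -1.072]
contact_force: [-0.6, -0.5, 0.1]
grip_width: 0.136
t 11.43 pos [590.5 192.2  95.1] F [-0.6 -0.5  0.1] grip 0.136
axes x [-0.008  0.001 -1.   ] jaw yaw 10.96 q [ 0.13  0.66  1.35  0.    1.14 -0.07]
shift cm [ 2.93 -2.91 -0.04] turn -0.0
```

View pics/s6.png

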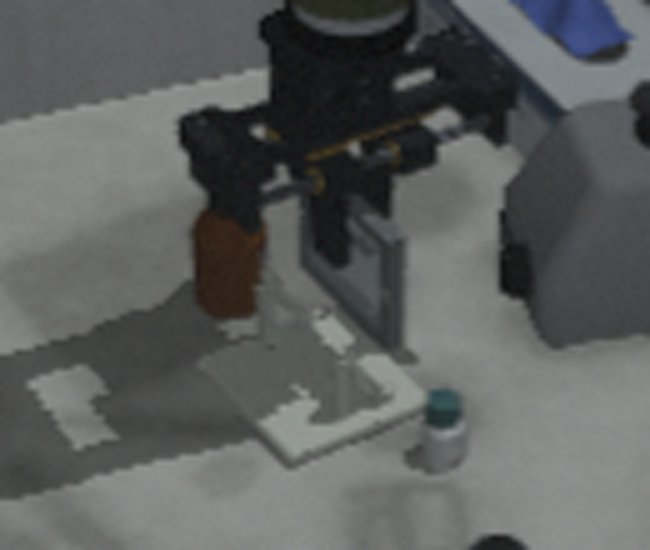

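```bash
python3 -m jog '[0.6,-3,0,0,0, 0.6,-7,0,0,0, 0.6,-11,0,0,0, 0.6,-14,0,0,0, 0.6,-15,0,0,0]'; python3 goto.py 561.6 -198 245 9.1; python3 - <<'E'
from h import *
f=viewer.grab_frame("side"); crop(f,200,60,360,200,5,"pics/s7.png"); np.save("s7.npy",cloud(f))
f=viewer.grab_frame("top"); crop(f,160,130,320,270,5,"pics/t7.png"); np.save("t7.npy",cloud(f))
E
```

```text
clock: 12.1
position: [592.6, 192.1, 249.8]
ee_rot: [1.069, 1.296, -1.066]
contact_force: [0.7, -0.3, -1.8]
grip_width: 0.133
t 12.1 pos [592.6 192.1 249.8] F [ 0.7 -0.3 -1.8] grip 0.133
axes x [-0.001  0.002 -1.   ] jaw yaw 10.97 q [ 0.12  0.53  1.15  0.    1.46 -0.07]
shift cm [  0.38 -10.47  37.71] turn 1.9
```

View pics/s7.png

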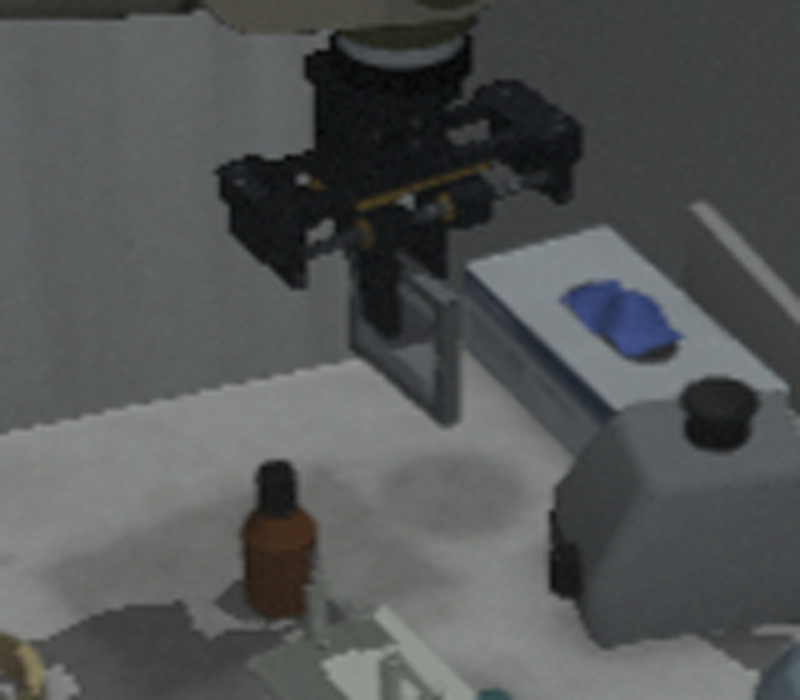

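View pics/t7.png

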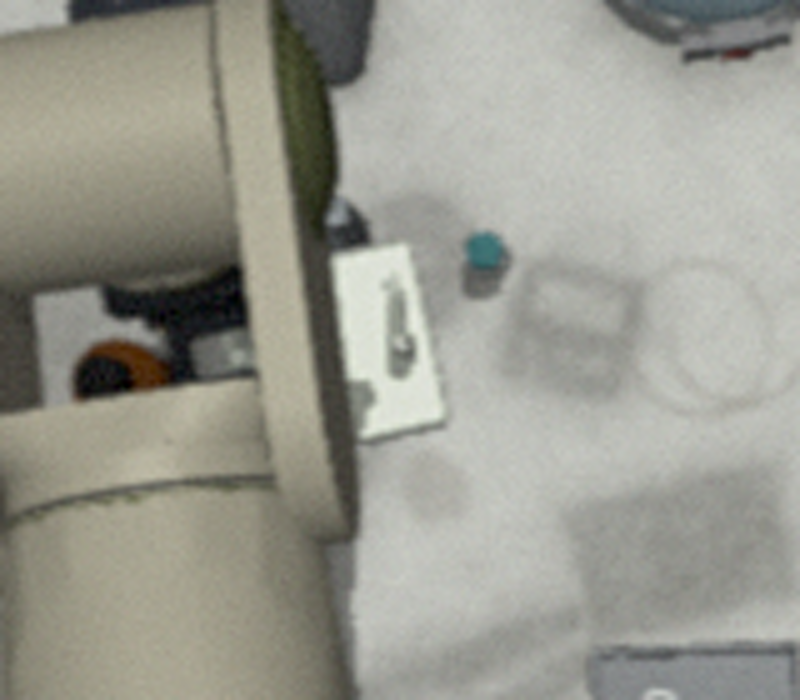

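```bash
cat > inhand.py <<'E'
from h import *
import sys
np.set_printoptions(suppress=True,precision=1)
s,M=pose(); f=viewer.grab_frame("side"); P=cloud(f)
Q=(P-s["position"])@M   # tool coords: x down, y jaw, z along
m=(abs(Q[...,1])<14)&(abs(Q[...,2])<75)&(Q[...,0]>-35)&(Q[...,0]<70)
A=Q[m]; 
lo=A[A[:,0]>6]
print(len(A),"below tip: x(down)",np.percentile(lo[:,0],[2,50,98,99.5]),"z",np.percentile(lo[:,2],[1,3,97,99]),"jaw",np.percentile(lo[:,1],[5,50,95]))
for a in range(-30,60,10):
    w=A[(A[:,0]>=a)&(A[:,0]<a+10)]
    if len(w)>5: print(a,len(w),"z",np.percentile(w[:,2],[2,98]),"jaw",np.percentile(w[:,1],[5,50,95]))
for z in range(-60,60,12):
    w=A[(A[:,2]>=z)&(A[:,2]<z+12)]
    if len(w)>5: print("z",z,len(w),"down",np.percentile(w[:,0],[2,98]),"jaw med",np.median(w[:,1]))
E
python3 inhand.py
```

```text
407 below tip: x(down) [ 6.8 22.7 37.2 38.4] z [-43.7 -42.7  52.9  53.8] jaw [-6.4 -3.6  0.9]
-30 53 z [-47.4  54.5] jaw [-9.7 -3.9  2.7]
-20 50 z [-47.1  53.4] jaw [-10.8  -4.4   1.2]
-10 46 z [-42.3  51.7] jaw [-10.9  -3.9   2.6]
0 49 z [-44.2  54. ] jaw [-5.9 -3.2  1.6]
10 62 z [-43.   53.8] jaw [-6.3 -3.3  1.8]
20 72 z [-42.3  52.1] jaw [-6.3 -3.7  0.2]
30 50 z [-43.7  52.2] jaw [-6.6 -3.9  2.4]
z -48 44 down [-27.3  34.9] jaw med -5.084118402389221
z -36 22 down [ 7.9 37.2] jaw med -3.3918523312110276
z -24 17 down [15.2 36.7] jaw med -4.189669039610397
z -12 19 down [12.4 36.1] jaw med -3.2492819004959816
z 0 59 down [-34.3  35.6] jaw med -3.9103730690190615
z 12 58 down [-30.3  33. ] jaw med -3.808130613866405
z 24 58 down [-33.   37.1] jaw med -3.3852820081018007
z 36 46 down [-32.7  36.5] jaw med -4.503394538581075
z 48 83 down [-31.6  35.4] jaw med -1.3158628419358818
```

```bash
python3 - <<'E'
from h import *
np.set_printoptions(suppress=True,precision=1)
f=viewer.grab_frame("side"); P=cloud(f)
y=np.radians(9.1); ex=np.array([np.cos(y),np.sin(y)]); ey=np.array([-np.sin(y),np.cos(y)])
def fr(p,o): d=p[:,:2]-o; return d@ex,d@ey
o=np.array([549,-115.6])
C=P.reshape(-1,3); C=C[np.isfinite(C[:,0])]
C=C[np.hypot(*(C[:,:2]-o).T)<30]; cap=C[C[:,2]>141]; print("cap",len(cap),cap.mean(0))
col=C[(C[:,2]>105)&(C[:,2]<136)]
# circle fit of side surface
A=np.c_[2*col[:,:2],np.ones(len(col))]; 
from scipy.optimize import least_squares
r=least_squares(lambda v:np.hypot(col[:,0]-v[0],col[:,1]-v[1])-16,[549,-116],loss='soft_l1'); print("collar fit",r.x,len(col))
# base rectangle & ridge
o=np.array([562.2,-198.5]); C=P.reshape(-1,3); C=C[np.isfinite(C[:,0])]
x,yy=fr(C,o); 
b=C[(abs(C[:,2]-12)<3.5)&(abs(x)<58)&(yy>-80)&(yy<130)]; x,yy=fr(b,o)
print("base x",np.percentile(x,[1,99]),"y",np.percentile(yy,[1,99]))
x,yy=fr(C,o); w=C[(C[:,2]>24)&(C[:,2]<42)&(abs(x)<30)&(abs(yy)<54)]; x,yy=fr(w,o); print("walls x",np.percentile(x,[1,50,99]),"y",np.percentile(yy,[1,99]),len(w))
E
```

```text
cap 46 [ 547.6 -123.2  143.3]
collar fit [ 549.8 -119.6] 129
base x [-50.5  48.2] y [-69.  110.2]
walls x [-18.2   9.4  17.3] y [-53.2  50.8] 294
```

```bash
python3 -m jog '[0.6,0,-1.4,5,0, 0.6,0,-2.8,10,0, 0.6,0,-4.2,15,1, 0.6,0,-5.6,20,1.5, 0.6,0,-7,25,1.9]'; python3 -m jog '[0.6,0,-0.9,3.2,0, 0.6,0,-1.8,6.4,0, 0.6,0,-2.7,9.5,0, 0.6,0,-3.5,12,0, 0.6,0,-3.5,12.5,0]'; python3 goto.py 561.9 -198.8 100 9.1
```

```text
clock: 12.92
position: [570.0, -68.3, 244.5]
ee_rot: [1.09, 1.288, -1.096]
contact_force: [0.4, -0.2, -0.9]
grip_width: 0.131
clock: 13.55
position: [554.5, -198.2, 243.0]
ee_rot: [1.092, 1.29, -1.098]
contact_force: [0.7, 0.0, -1.6]
grip_width: 0.141
t 13.55 pos [ 554.5 -198.2  243. ] F [ 0.7  0.  -1.6] grip 0.141
axes x [-0.01   0.004 -1.   ] jaw yaw 8.94 q [-0.54  0.46  1.28 -0.    1.42 -0.7 ]
shift cm [14.29  0.85  0.25] turn -0.2
```

```bash
python3 -m jog '[0.6,4,0.9,0.25,0, 0.6,8,0.85,0.25,0, 0.6,12,0.85,0.25,0, 0.6,14.5,0.85,0.25,0, 0.6,15,0.85,0.25,0]'; python3 -m jog '[0.6,0,0,0,0, 0.6,0,0,0,0, 0.6,0,0,0,0, 0.6,0,0,0,0, 0.6,0,0,0,0]';python3 goto.py 561.9 -198.8 56 9.1;python3 inhand.py | head -1; python3 - <<'E'
from h import *
f=viewer.grab_frame("side"); crop(f,260,180,400,320,5,"pics/s8.png")
f=viewer.grab_frame("top"); crop(f,310,140,450,260,5,"pics/t8.png")
s,M=pose(); f=viewer.grab_frame("wrist"); cv2.imwrite("pics/w8.png",f["pixels"])
E
```

```text
clock: 14.18
position: [561.2, -197.4, 91.0]
ee_rot: [1.092, 1.294, -1.099]
contact_force: [0.2, 0.3, 0.7]
grip_width: 0.134
clock: 14.8
position: [561.2, -197.5, 91.2]
ee_rot: [1.092, 1.293, -1.099]
contact_force: [0.2, 0.4, -1.3]
grip_width: 0.129
t 14.8 pos [ 561.2 -197.5   91.2] F [ 0.2  0.4 -1.3] grip 0.129
axes x [-0.013  0.006 -1.   ] jaw yaw 8.98 q [-0.53  0.62  1.44 -0.    1.1  -0.69]
shift cm [3.51 0.09 0.17] turn -0.1
669 below tip: x(down) [ 7.8 38.4 69.7 69.9] z [-69.7 -68.1  61.   64.7] jaw [-13.1  -3.7  11.1]
```

View pics/s8.png

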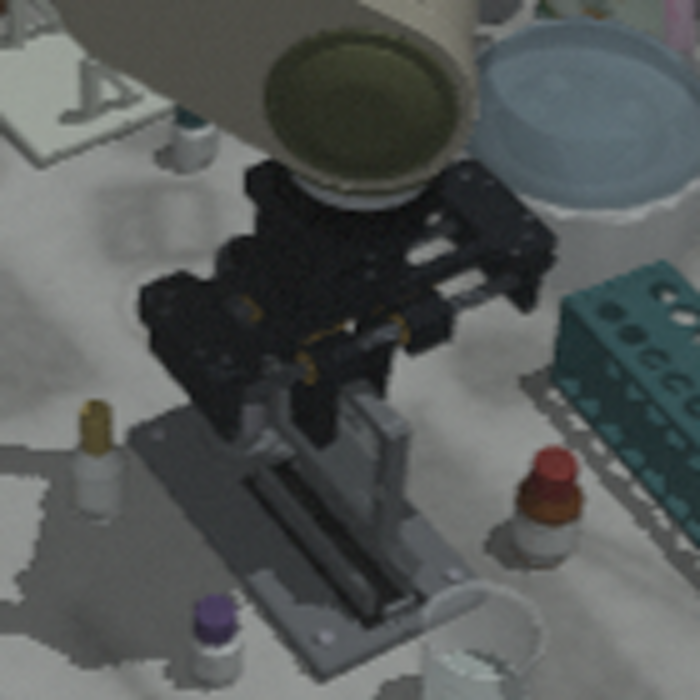

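View pics/t8.png

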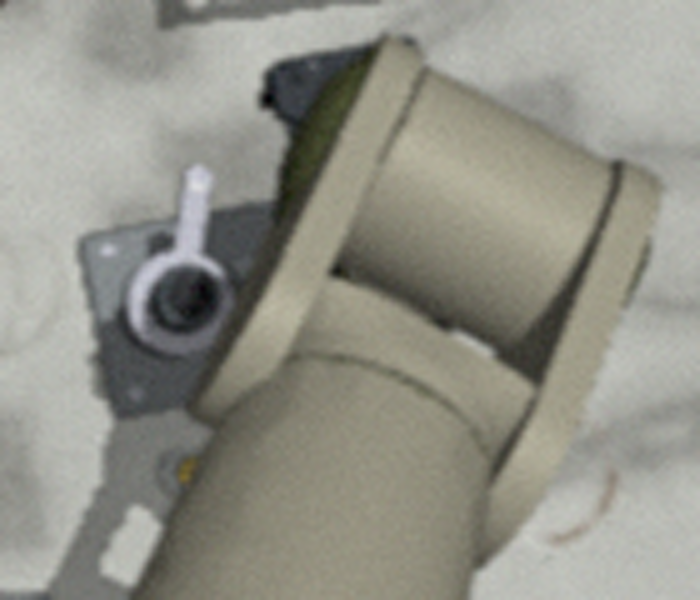

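View pics/w8.png

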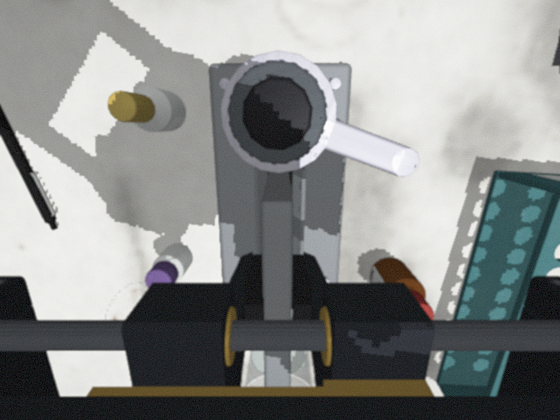

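```bash
python3 - <<'E'
from h import *
np.set_printoptions(suppress=True,precision=1)
s,M=pose(); Q=np.nanmean([((cloud(viewer.grab_frame("side")))-s["position"])@M for _ in range(1)],0)
A=Q[(abs(Q[...,1])<11)&(abs(Q[...,2])<70)&(Q[...,0]>4)&(Q[...,0]<36)]
print(len(A),"z",np.percentile(A[:,2],[1,2,50,95,97,98,99]),"jaw",np.percentile(A[:,1],[2,50,98]))
W=Q[(abs(Q[...,1])<30)&(abs(Q[...,2])<70)&(abs(Q[...,0]-(91.2-35))<7)]
print("walls",len(W),"z",np.percentile(W[:,2],[1,2,98,99]),"jaw",np.percentile(W[:,1],[1,50,99]))
E
```

```text
237 z [-55.5 -53.2  16.1  51.3  51.7  52.3  53.1] jaw [-6.9 -3.8  4.3]
walls 127 z [-69.7 -69.5  55.4  55.7] jaw [-17.  -10.6  18.3]<stdin>:3: RuntimeWarning: Mean of empty slice
```

```bash
python3 -m jog '[0.6,0.5,0.08,0.2,0, 0.6,1.2,0.08,0.2,0, 0.6,2,0.08,0.2,0, 0.6,2.6,0.08,0.2,0, 0.6,3.1,0.08,0.2,0]';python3 goto.py 561.9 -198.8 54 9.1
```

```text
clock: 15.68
position: [561.8, -199.0, 59.4]
ee_rot: [1.092, 1.294, -1.099]
contact_force: [-0.8, -0.8, -0.9]
grip_width: 0.138
t 15.68 pos [ 561.8 -199.    59.4] F [-0.8 -0.8 -0.9] grip 0.138
axes x [-0.014  0.006 -1.   ] jaw yaw 8.99 q [-0.54  0.66  1.46 -0.    1.04 -0.69]
shift cm [ 0.54  0.02 -0.02] turn -0.1
```

```bash
python3 -m jog '[0.6,0.1,0,0,0, 0.6,0.2,0,0,0, 0.6,0.3,0,0,0, 0.6,0.4,0,0,0, 0.6,0.45,0,0,0]';python3 goto.py 561.9 -198.8 54 9.1;  python3 - <<'E'
from h import *
f=viewer.grab_frame("side"); crop(f,260,180,400,320,5,"pics/s9.png")
E
```

```text
clock: 16.3
position: [561.7, -199.0, 55.0]
ee_rot: [1.092, 1.294, -1.099]
contact_force: [-0.3, 0.9, -0.4]
grip_width: 0.135
t 16.3 pos [ 561.7 -199.    55. ] F [-0.3  0.9 -0.4] grip 0.135
axes x [-0.014  0.006 -1.   ] jaw yaw 8.99 q [-0.54  0.67  1.46 -0.    1.03 -0.69]
shift cm [ 0.09  0.02 -0.02] turn -0.1
```

View pics/s9.png

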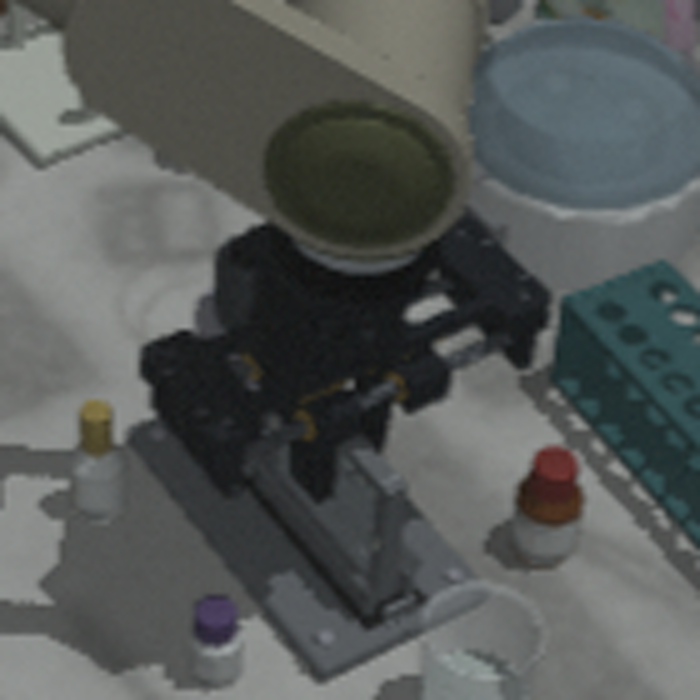

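```bash
python3 -m jog '[0.6,0.05,0,0,0, 0.6,0.1,0,0,0, 0.6,0.15,0,0,0, 0.6,0.2,0,0,0, 0.6,0.2,0,0,0]';python3 goto.py 561.9 -198.8 54 9.1
```

```text
clock: 16.98
position: [561.8, -198.9, 53.4]
ee_rot: [1.092, 1.294, -1.099]
contact_force: [-2.1, 3.5, 4.6]
grip_width: 0.134
t 16.98 pos [ 561.8 -198.9   53.4] F [-2.1  3.5  4.6] grip 0.134
axes x [-0.013  0.006 -1.   ] jaw yaw 8.99 q [-0.54  0.67  1.46 -0.    1.02 -0.69]
shift cm [-0.06  0.01 -0.  ] turn -0.1
```

```bash
python3 -m jog '[0.6,0.05,0,0,0, 0.6,0.1,0,0,0, 0.6,0.1,0,0,0, 0.6,0.1,0,0,0, 0.6,0.1,0,0,0]';python3 - <<'E'
from h import *
np.set_printoptions(suppress=True,precision=1)
s,M=pose()
f=viewer.grab_frame("side"); crop(f,280,220,380,320,6,"pics/s10.png"); Q=cloud(f)
y=np.radians(9.1); ex=np.array([np.cos(y),np.sin(y)]); ey=np.array([-np.sin(y),np.cos(y)])
d=Q[...,:2]-[562.2,-200.3]; x=d@ex; yy=d@ey; z=Q[...,2]
A=np.stack([x,yy,z],-1)[(abs(x)<11)&(abs(yy)<60)&(z>44)&(z<105)]
for b in range(-60,-10,10):
    w=A[(A[:,1]>b)&(A[:,1]<b+10)]
    if len(w)>4: print(b,len(w),np.percentile(w[:,2],[50,95,99]))
print(np.percentile(A[:,1],[1,2,3]))
E
```

```text
clock: 17.6
position: [561.9, -198.8, 53.3]
ee_rot: [1.091, 1.293, -1.098]
contact_force: [-4.0, 3.1, 9.5]
grip_width: 0.135
-60 20 [65.2 91.5 92.9]
-50 81 [77.2 95.8 99.9]
-40 47 [87.  96.7 97.7]
-30 53 [77.8 96.5 98. ]
-20 49 [73.5 95.5 96.6]
[-51.8 -50.9 -50.6]
```

View pics/s10.png

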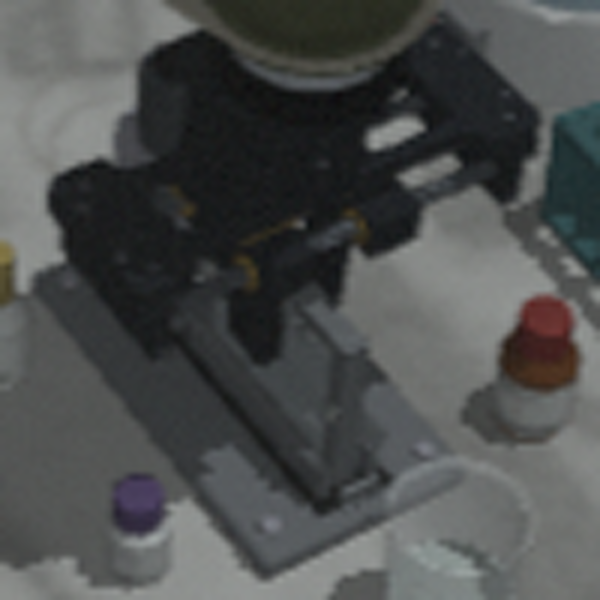

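```bash
python3 -m jog '[0.6,-0.04,0,0,0, 0.6,-0.04,0,0,0, 1.6,-0.04,0,0,0, 2.5,-0.04,0,0,0, 3.5,-0.04,0,0,0]'; python3 -m jog '[4,0,0,0,0, 4,0,0,0,0, 4,0,0,0,0, 4,0,0,0,0, 4,0,0,0,0]'; python3 - <<'E'
from h import *
f=viewer.grab_frame("side"); crop(f,280,220,380,320,6,"pics/s11.png")
E
```

```text
clock: 18.27
position: [562.0, -198.8, 53.7]
ee_rot: [1.091, 1.293, -1.098]
contact_force: [0.3, -0.2, 0.8]
grip_width: 0.371
clock: 18.9
position: [561.9, -198.8, 53.7]
ee_rot: [1.091, 1.293, -1.098]
contact_force: [0.2, -0.5, 0.0]
grip_width: 0.454
```

View pics/s11.png

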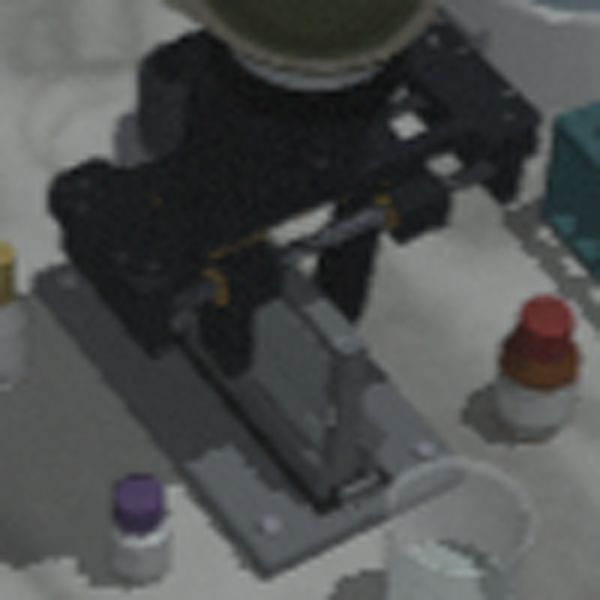

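```bash
python3 -m jog '[6,0,0,0,0, 6,-2,0,0,0, 6,-6,0,0,0, 6,-11,0,0,0, 6,-14,0,0,0]'; python3 -m jog '[8.8,0,-2,-5,0, 8.8,0,-4,-10,0, 8.8,0,-6,-15,0, 8.8,0,-8,-20,0, 8.8,0,-10,-22,0]'; python3 goto.py 549 -117.4 190 -2;  python3 - <<'E'
from h import *
np.set_printoptions(suppress=True,precision=1)
f=viewer.grab_frame("side"); crop(f,280,220,380,320,6,"pics/s12.png")
f=viewer.grab_frame("top"); crop(f,310,140,450,260,5,"pics/t12.png"); P=cloud(f)
y=np.radians(9.1); ex=np.array([np.cos(y),np.sin(y)]); ey=np.array([-np.sin(y),np.cos(y)])
d=P[...,:2]-[562.2,-198.5]; x=d@ex; yy=d@ey; z=P[...,2]
m=(abs(x)<25)&(abs(yy)<62)&(z>80)&(z<110)
A=np.stack([x,yy,z],-1)[m]; print(len(A),A.mean(0)); print(cv2.minAreaRect(A[:,:2].astype(np.float32)),np.percentile(A,[2,98],axis=0))
E
```

```text
clock: 19.58
position: [564.2, -199.8, 196.3]
ee_rot: [1.091, 1.291, -1.097]
contact_force: [0.7, -0.7, -0.4]
grip_width: 0.679
clock: 20.2
position: [429.7, 3.7, 198.7]
ee_rot: [1.09, 1.291, -1.096]
contact_force: [0.1, -0.4, -0.4]
grip_width: 0.998
t 20.2 pos [429.7   3.7 198.7] F [ 0.1 -0.4 -0.4] grip 0.998
axes x [-0.01   0.004 -1.   ] jaw yaw 9.12 q [-0.27  0.15  1.82  0.    1.19 -0.43]
shift cm [ 0.7   9.87 13.86] turn 11.1
216 [-0.3  7.2 93. ]
((2.312397003173828, 6.843120574951172), (22.891023635864258, 109.82139587402344), 2.562708616256714) [[ -6.3 -45.4  86.4]
 [  5.8  61.   99.2]]
```

View pics/s12.png

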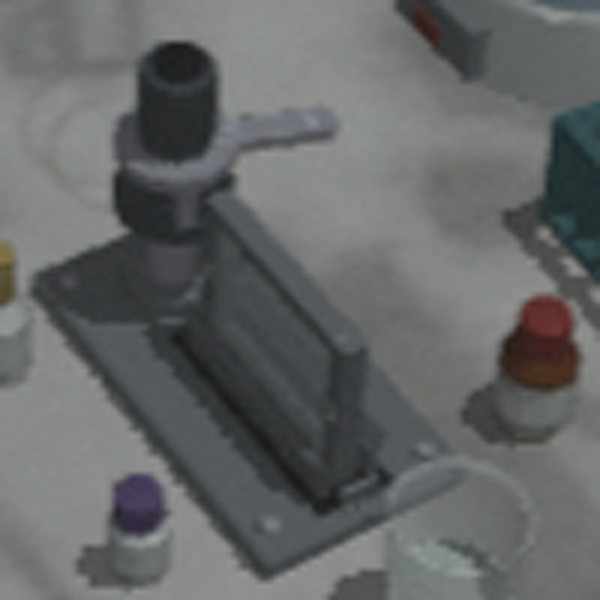

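View pics/t12.png

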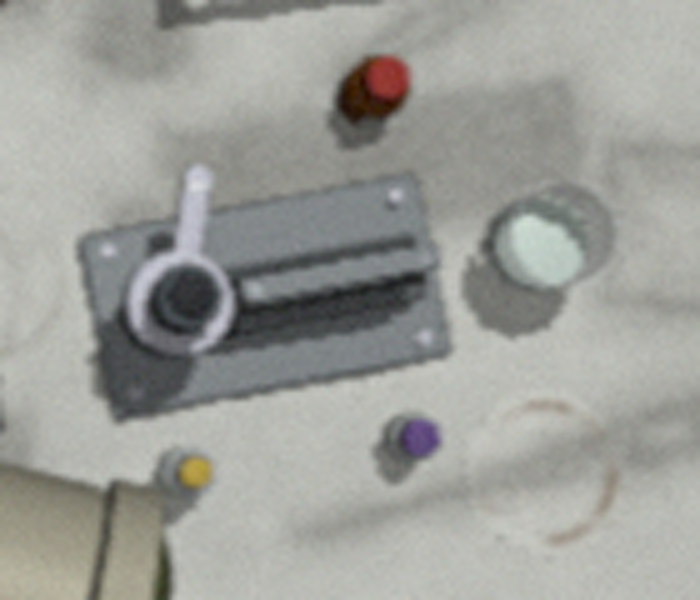

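```bash
python3 -m jog '[8.8,0,2.5,3.5,3, 8.8,0,5,7,6, 8.8,0,7.5,10.5,9, 8.8,0,9.8,13.8,11, 8.8,0,9.8,13.8,11]'; python3 goto.py 549 -117.4 104.5 -2
```

```text
clock: 20.92
position: [549.5, -120.0, 196.2]
ee_rot: [1.233, 1.203, -1.241]
contact_force: [0.7, 0.1, -0.6]
grip_width: 0.996
t 20.93 pos [ 549.5 -120.   196.2] F [ 0.7  0.1 -0.6] grip 0.996
axes x [-0.011  0.004 -1.   ] jaw yaw -2.03 q [-0.42  0.44  1.44 -0.    1.28 -0.39]
shift cm [ 9.17  0.04 -0.22] turn -0.0
```

```bash
python3 -m jog '[8.8,1,0.05,-0.2,0, 8.8,4,0.05,-0.2,0, 8.8,7,0.05,-0.2,0, 8.8,9,0.05,-0.2,0, 8.8,9.1,0.05,-0.2,0]'; python3 goto.py 549 -117.4 104.5 -2; python3 -m jog '[8.8,0,0,0,0, 6,0,0,0,0, 3.5,0,0,0,0, 2.5,0,0,0,0, 2.5,0,0,0,0]'; python3 -m jog '[2.5,0,0,0,0, 2.5,0,0,0,0, 2.5,0,0,0,0, 2.5,0,0,0,0, 2.5,0,0,0,0]'
```

```text
clock: 21.55
position: [548.1, -116.8, 103.8]
ee_rot: [1.232, 1.206, -1.242]
contact_force: [-0.8, 0.3, 0.6]
grip_width: 0.997
t 21.55 pos [ 548.1 -116.8  103.8] F [-0.8  0.3  0.6] grip 0.997
axes x [-0.014  0.005 -1.   ] jaw yaw -1.99 q [-0.42  0.53  1.54 -0.    1.08 -0.38]
shift cm [-0.07  0.09  0.06] turn 0.0
clock: 22.18
position: [548.1, -116.8, 103.9]
ee_rot: [1.232, 1.206, -1.242]
contact_force: [0.5, -0.9, 0.6]
grip_width: 0.571
clock: 22.8
position: [548.6, -116.9, 104.0]
ee_rot: [1.233, 1.205, -1.241]
contact_force: [4.2, 0.1, -3.6]
grip_width: 0.357
```

```bash
python3 -m jog '[2.5,-0.5,0,0,0, 2.5,-1,0,0,0, 2.5,-1.5,0,0,0, 2.5,-1.9,0,0,0, 2.5,-1.9,0,0,0]';  python3 -m jog '[2.5,0,0,0,8, 2.5,0,0,0,16, 2.5,0,0,0,24, 2.5,0,0,0,32, 2.5,0,0,0,40]'; python3 goto.py 549 -117.4 104.5 -72
```

```text
clock: 23.42
position: [548.6, -116.8, 121.7]
ee_rot: [1.233, 1.206, -1.242]
contact_force: [6.3, -0.8, -11.7]
grip_width: 0.352
clock: 24.05
position: [549.2, -117.1, 120.7]
ee_rot: [1.724, 0.775, -1.739]
contact_force: [10.6, -3.2, -13.0]
grip_width: 0.351
t 24.05 pos [ 549.2 -117.1  120.7] F [ 10.6  -3.2 -13. ] grip 0.351
axes x [-0.012  0.006 -1.   ] jaw yaw -42.28 q [-0.42  0.51  1.53  0.    1.11  0.32]
shift cm [1.62 0.02 0.03] turn 29.7
```

```bash
python3 -m jog '[2.5,-0.2,0,0,8, 2.5,-0.2,0,0,16, 2.5,-0.2,0,0,24, 2.5,-0.2,0,0,30, 2.5,-0.2,0,0,30]'; python3 goto.py 549 -117.4 108 -72; python3 - <<'E'
from h import *
f=viewer.grab_frame("side"); crop(f,260,180,400,320,5,"pics/s13.png")
E
```

```text
clock: 24.68
position: [549.6, -117.5, 121.6]
ee_rot: [2.048, 0.326, -2.069]
contact_force: [9.7, -3.7, -12.6]
grip_width: 0.352
t 24.68 pos [ 549.6 -117.5  121.6] F [  9.7  -3.7 -12.6] grip 0.352
axes x [-0.011  0.005 -1.   ] jaw yaw -72.37 q [-0.42  0.51  1.53  0.    1.11  0.84]
shift cm [ 1.36 -0.02  0.04] turn -0.4
```

View pics/s13.png

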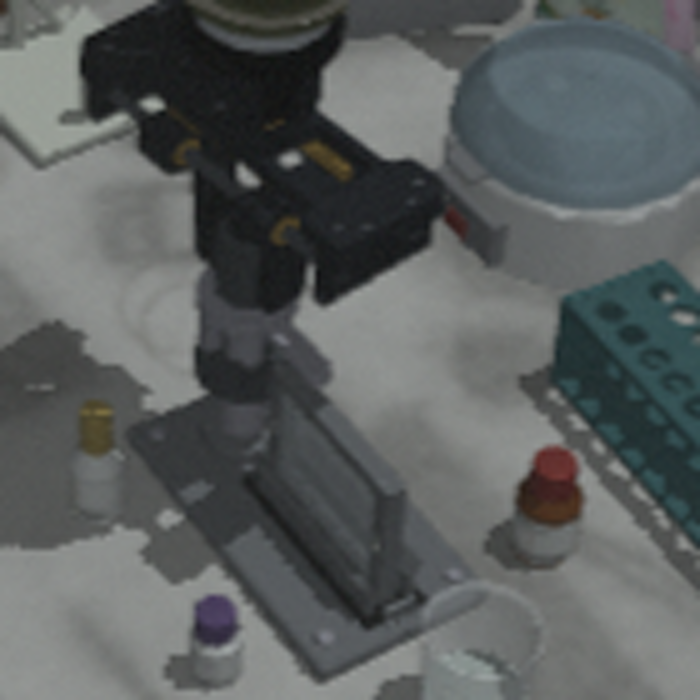

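```bash
cat > fing.py <<'E'
from h import *
import sys
np.set_printoptions(suppress=True,precision=1)
zlo,zhi=float(sys.argv[1]),float(sys.argv[2])
for n,c in (("top",[549,-115.6]),("side",[549.8,-119.6])):
    P=cloud(viewer.grab_frame(n)).reshape(-1,3); P=P[np.isfinite(P[:,0])]
    d=P[:,:2]-c; r=np.hypot(*d.T)
    w=(r>34)&(r<76)&(P[:,2]>zlo)&(P[:,2]<zhi)&(d[:,1]<15)
    F=P[w]; 
    if len(F)>5:
        a=np.degrees(np.arctan2(d[w,1],d[w,0])); print(n,len(F),"z",np.median(F[:,2]),"ang",np.median(a),"turn",np.median(a)+80.9,"pct",np.percentile(a,[10,90])+80.9)
E
python3 fing.py 106 120
```

```text
side 75 z 115.2799534538691 ang -83.41922852065393 turn -2.5192285206539253 pct [-8.8  5.1]
```

```bash
python3 -m jog '[2.5,0.3,0,0,0, 2.5,0.6,0,0,0, 2.5,0.9,0,0,0, 2.5,1.15,0,0,0, 2.5,1.25,0,0,0]'; python3 goto.py 549 -117.4 108 -72;python3 fing.py 94 112; python3 m.py 2>/dev/null | grep -n cap
```

```text
clock: 25.45
position: [549.7, -117.6, 108.2]
ee_rot: [2.048, 0.327, -2.068]
contact_force: [7.2, -2.6, -7.9]
grip_width: 0.353
t 25.45 pos [ 549.7 -117.6  108.2] F [ 7.2 -2.6 -7.9] grip 0.353
axes x [-0.01   0.005 -1.   ] jaw yaw -72.33 q [-0.42  0.53  1.54  0.    1.09  0.84]
shift cm [ 0.02 -0.04  0.06] turn -0.3
side 97 z 102.10354352564843 ang -83.57163954121702 turn -2.6716395412170186 pct [-9.   4.4]
6:cap 1158 [529.27 -78.37 393.01] ((526.3697509765625, -77.19976043701172), 46.325714111328125)
```

```bash
python3 -m jog '[2.5,0.05,0,0,0, 4,0.05,0,0,0, 7,0.05,0,0,0, 8.8,0.05,0,0,0, 8.8,0.05,0,0,0]'; python3 -m jog '[8.8,-1,0,0,0, 8.8,-4,0,0,0, 8.8,-9,0,0,0, 8.8,-10,0,-4,0, 8.8,-10,0,-9,0]'; python3 goto.py 430 5 200 -72
```

```text
clock: 26.38
position: [549.7, -117.6, 107.9]
ee_rot: [2.048, 0.327, -2.068]
contact_force: [-0.2, 0.3, 0.1]
grip_width: 0.765
clock: 27.0
position: [637.7, -90.9, 209.9]
ee_rot: [2.051, 0.324, -2.064]
contact_force: [-0.5, -0.8, 0.8]
grip_width: 1.0
t 27.0 pos [637.7 -90.9 209.9] F [-0.5 -0.8  0.8] grip 1.0
axes x [-0.007  0.004 -1.   ] jaw yaw -72.39 q [-0.32  0.61  1.13  0.    1.41  0.94]
shift cm [  1.17 -15.42  16.89] turn -0.4
```

Moved clear of the collar, though forward; now swing back toward the robot, out of the views.

```bash
python3 -m jog '[8.8,-3,-4,3,0, 8.8,-3,-8,7,0, 8.8,-3,-12,11,0, 8.8,-3,-15.4,15,0, 8.8,-3,-15.4,17,0]'; python3 goto.py 430 5 200 -72; python3 fing.py 88 108; python3 - <<'E'
from h import *
np.set_printoptions(suppress=True,precision=2)
f=viewer.grab_frame("side"); crop(f,260,180,400,320,5,"pics/s14.png")
f=viewer.grab_frame("top"); crop(f,310,140,450,260,5,"pics/t14.png"); P=cloud(f)
y=np.radians(9.1); ex=np.array([np.cos(y),np.sin(y)]); ey=np.array([-np.sin(y),np.cos(y)])
d=P[...,:2]-[562.2,-198.5]; x=d@ex; yy=d@ey; z=P[...,2]
A=np.stack([x,yy,z],-1)
w=A[(abs(x)<20)&(yy<10)&(yy>-62)&(z>82)&(z<110)]; print("cass top free part",len(w),w.mean(0),np.percentile(w,[2,98],axis=0))
w=A[(np.hypot(x,yy-84)<22)&(z>125)]; print("cap",w.mean(0),len(w))
w=A[(abs(x)<12)&(yy>25)&(yy<50)&(z>82)&(z<115)]; print("finger top",w.mean(0),len(w))
E
```

```text
clock: 27.62
position: [427.3, 5.6, 242.7]
ee_rot: [2.051, 0.326, -2.062]
contact_force: [-0.2, 0.9, 0.9]
grip_width: 0.998
t 27.62 pos [427.3   5.6 242.7] F [-0.2  0.9  0.9] grip 0.998
axes x [-0.006  0.004 -1.   ] jaw yaw -72.27 q [-0.26  0.09  1.76  0.    1.3   1.  ]
shift cm [ 4.27  0.16 -0.25] turn -0.3
top 95 z 99.9728731519831 ang -81.16779952760207 turn -0.26779952760206527 pct [-6.3  5.9]
side 112 z 101.2117416041491 ang -85.04599003095893 turn -4.145990030958927 pct [-8.8  3.4]
cass top free part 116 [ -0.18 -19.09  92.83] [[ -5.84 -46.72  87.98]
 [  5.65   8.36  96.8 ]]
cap [ -0.19  84.57 142.13] 153
finger top [  0.05  37.03 101.  ] 57
```

View pics/s14.png

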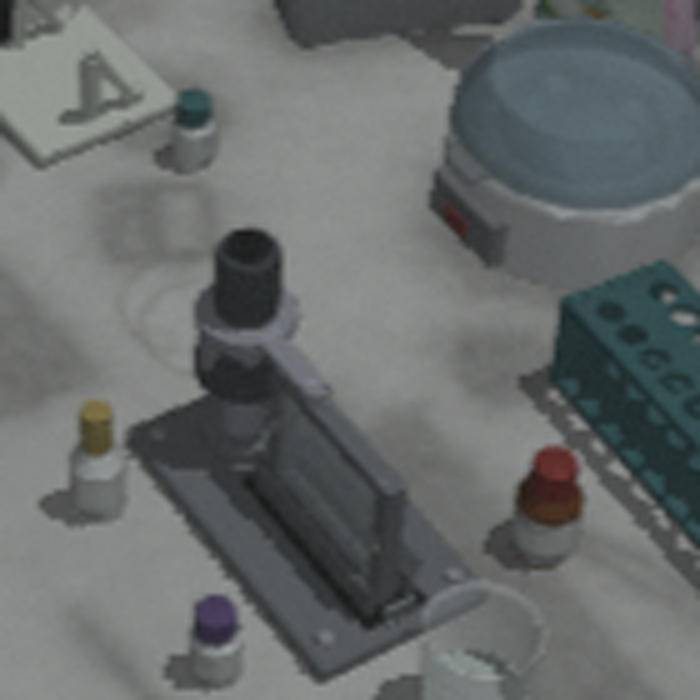

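View pics/t14.png

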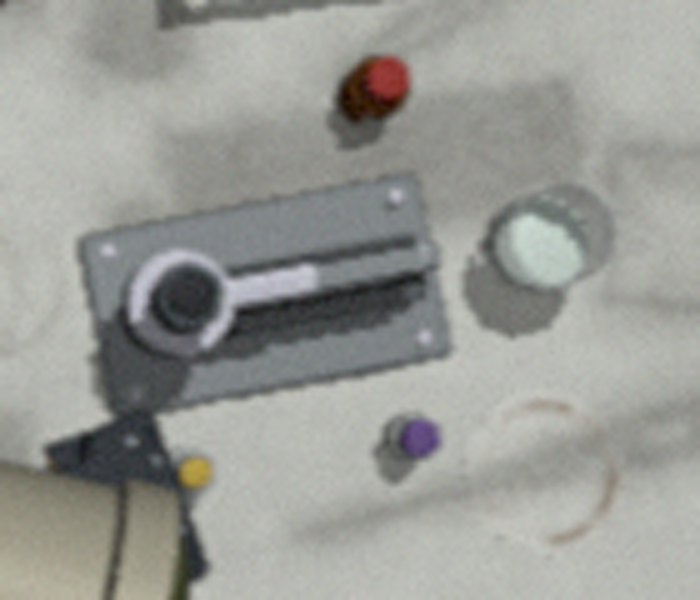

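```bash
python3 -c "
from plant import close_job; print(close_job())"
```

```text
the job is handed in; nothing more can be done
None
```

The job is handed in at about 28 s of the 67 s allowed. The cassette stands upright in the bay with the clamp finger down on its top edge. `close_job()` reports no verdict.

1. **Opening the stand:** I gripped the collar, lifted it about 19 mm, turned it 70° and let it down. The top view then showed the finger at about 1.22 rad and the cap at its starting height.
2. **Moving the cassette:** The tool can only point down, so I tipped the cassette upright between the fingers on its rest. I then gripped it, carried it over, lowered it until it touched the bay floor and let go. It stayed upright, with its top centred to about 0.2 mm across the bay.
3. **Closing the stand:** I lifted the collar, turned it back and let it down on the cassette.

**Last checks:**
- **Collar height:** the cap sits about 3.8 mm higher than its fully down reading, and about 4 mm was expected on the cassette.
- **Finger angle:** the top view gives a turn of about 0. The side view gave −4°, because that camera reads a few mm off in y.
- **Cassette:** its top is about 93 mm above the bench, and it sits about 2–4 mm from the bay's centre along its length, against the 12 mm allowed.
- **Around it:** the four bystanders by the stand and `vial_b` look unmoved in the last pictures. `tall_bottle` was last seen standing just after the cassette was lifted off. The gripper was clear of everything.

I could not measure the finger's pressing force directly. I inferred it from the raised collar and its spring.

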